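# Tug the storage box lid to check its catch

### The arm

A 6-joint arm with a two-finger parallel gripper is mounted at the origin on the work surface. World frame = base frame: x ahead of the robot, y to its left, z up, the work surface at z = 0. Lengths are in m, angles in rad, forces in N, time in s.
With the tool pointing down it reaches from about 0.275 to 0.825 m from the base axis. Payload 5.2 kg.
Tool frame: the origin (TCP) lies midway between the tips of the shut fingers; the grasp point (between the pads) lies 19 mm behind it; z points along the fingers, y is the line along which they close (so a half turn about z gives the same grasp; the last joint's range is limited). The gripper opens to 93 mm and grips with 3 to 60 N. Pads are 15 mm wide; open, the fingers measure 128 mm over their backs; the gripper's body (75 mm by 188 mm) begins 65 mm behind the grasp point.
Start: joints at [-1.486, 0.259, 1.535, -0, 1.348, -0.203], TCP at [0.156, -0.527, 0.219] pointing down, gripper open.
Joint ranges: [-3.14, 3.14], [-0.91, 2.08], [0.19, 2.58], [-1.22, 4.36], [0.22, 2.71], [-3.12, 3.12]. Speed limits (rad/s): [2.57, 2.57, 3.14, 3.14, 3.14, 3.14].

### API

Orientations are given as a unit quaternion [x, y, z, w].
In Python, from cell import ctrl, cams gives the robot as it stands.
- The arm moves only by the tool arm_command, never from a script. Its argument "targets" is a list that holds one entry, the list of rows, each a list of 6 numbers: the shift along the tool's x, y, z in mm, then the turn, a rotation vector about the tool's x, y, z in degrees. A call has 1 to 20 rows; each row is the pose to reach, as a shift and turn from the pose commanded when the call began, along the tool's axes at that moment; what a row does not reach only later rows make up. A row lasts 1/8 s, in which the tool goes at most 62.5 mm and 10.7 degrees, less where a joint would pass 70% of its speed; a pose out of reach is approached as far as the arm can. A call with a gripper value outside its range is refused whole. "gripper" is the closure, from 0 (fully open) to 1 (shut), set as the call begins (left out, the last holds). The fingers move at their own pace and stop on an object; "squeeze" is the grip in N (left out, the last holds). Time passes only in rows, so rows that repeat a pose let the fingers close. It gives the time, the measured TCP pose, the force, the opening and the grip force at its end, in the units of the state.
- ctrl.get_state(): the state, without advancing time (a new reading comes with each control period).
- cams.read_camera(name): name is "side" or "top"; returns the picture (400x640x3 uint8, red, green, blue); there is no depth.
- cams.camera_model(name): a dict with "fx", "fy", "cx", "cy" (pixels), "dist_coeffs" ([k1, k2, p1, p2, k3] as OpenCV has them; the pictures are not rectified), "pose" (4x4, takes a point from camera to world coordinates). Camera axes: x right, y down, z forward; pixel columns grow to the right and rows downward; lengths in m; the calibration is good to about 2 mm. A picture is of the moment at which its call begins. camera_model takes no time and is no camera call.
- ctrl.close_job(): hands the job in; it is judged then, once.
The state is a dict: "time_s": time; "q": joint angles; "joint_vel": joint speeds; "tau": joint torques, N m; "position": TCP position; "tool_rot": TCP orientation; "contact_force": force on the tool from outside, world axes, zero at the start; "wrist_torque": the same for the moment, N m; "gripper_width": opening from 0.0 (shut) to 1.0 (fully open); "grip_force": force on a finger pad.
Only numpy, scipy, OpenCV 4.12 (cv2) and the standard library are available. Lean on these libraries where they do the work, as an engineer would, in place of code of your own. Each camera call takes 0.05 s, during which the arm holds its last target. There are 200 camera calls.

### The job

Check that the lid of the larger of the two storage boxes on the counter is really caught: take its knob, give it a short tug upward, and if the lid gives, press it back down until the catch snaps and the lid lies flat again. Do not swing the lid wide open, and leave the smaller box as it is. Finish with the large box's lid shut and caught and the knob let go.

Things in the scene. Friction and masses are not known exactly. Their poses are not given: they have to be found in the camera images.
- bin_lid (a joint): Hinge of the large box's lid, rad; 0 = shut, grows as it rises. A sprung roller at the front edge catches it. Caught: lies at 0, about 2 mm of play, then resists to 14 N at the knob. Not caught (it may start so): rests at about 0.04, front edge 9 mm high, lifts freely (2.5 N at the knob, hinge damped); about 9 N straight down at the knob snaps it to 0. Its weight alone never catches it.
- bin_knob (a point): Head centre of the brass knob on the larger box (cream, 240 deep x 280 wide x 130 mm high, fixed; wooden lid 12 mm thick). Head 26 mm across, 20 tall, on an 18 mm neck; centre 24 mm above the lid, 166 above the counter when shut, mid-width, 25 behind the front wall. Axes are the lid's: z up, x to the hinge line on the rear rim 215 mm behind (roughly away from the robot), y along the hinge.
- tin_knob (a point): Head centre of a like knob on the smaller box (160 deep x 140 wide x 90 mm high, same look, fixed; its lid is loose on the hinge, no catch; knob 126 mm above the counter). A bystander, to be left alone. The two boxes stand side by side, either one on the left; white jars, about 250 mm tall with their brass utensils, stand behind them, outward.

How it is judged:
On the way:
1. the large lid tugged upward: either raised against its catch, or, if it gave, lifted clearly off it ((value of joint bin_lid above 0.055 rad or (value of joint bin_lid between 0.006 and 0.016 rad and distance of bin_knob from where it was at the start of the episode below 0.004 m))), for 0.02 s.
At the end, for the whole second after the job is handed in: The larger box's lid is shut, past its catch (hinge below 0.012 rad, about 3 mm at the front edge) and still; the smaller box's knob is within 20 mm of where it began (value of joint bin_lid below 0.012 rad and velocity of joint bin_lid below 0.05 rad/s and not (distance of tin_knob from where it was at the start of the episode above 0.02 m)); the robot touches nothing.
It fails at once if the large lid swung wide open (over 0.5 rad) (value of joint bin_lid above 0.5 rad).
It fails at once if the smaller box's lid lifted (its knob moved over 20 mm) (distance of tin_knob from where it was at the start of the episode above 0.02 m).
It also fails if it takes over 32 s, if anything falls off the work surface, if the arm or the gripper's body presses on something with over 40 N, if the wrist force passes 120 N, or if a joint passes its speed limit or range.

## Working session

There is one attempt and no reset: what is moved stays moved. The work goes in short steps, Python scripts to look and compute and a tool call to move; the robot and the scene stay as the last step left them, time stands still between calls to the robot, and variables do not carry over. Pictures are saved under pics/ and viewed, at most 10 in all, crops included, and the job is handed in when it is done.

Besides the shell and the picture viewer there is one more tool, called after "Emit:" as name([rows], argument=value, ...), one row to a line, values as JSON. arm_command: Moves the arm, as the interface text tells. Its arguments: {"type":"object","properties":{"targets":{"type":"array","items":{"type":"array","items":{"type":"array","items":{"type":"number"}}}},"gripper":{"type":"number"},"squeeze":{"type":"number"}},"required":["targets"]}

```bash
mkdir -p pics; python3 - <<'E'
from cell import ctrl,cams
import cv2
for n in("side","top"):
    cv2.imwrite(f"pics/{n}0.png",cams.read_camera(n)[:,:,::-1])
    m=cams.camera_model(n);print(n,m)
s=ctrl.get_state();print(s)
E
```

```text
side {'fx': 387.64879320830704, 'fy': 387.64879320830704, 'cx': 317.2135540654912, 'cy': 198.34087860498167, 'dist_coeffs': array([-0.05256438,  0.        ,  0.        ,  0.        ,  0.        ]), 'pose': array([[ 0.99388847, -0.0791296 ,  0.07696898,  0.54315904],
       [-0.10744965, -0.53364663,  0.83885389, -0.71158531],
       [-0.02530394, -0.84199749, -0.53888768,  0.65694341],
       [ 0.        ,  0.        ,  0.        ,  1.        ]])}
top {'fx': 456.6466457500968, 'fy': 456.6466457500968, 'cx': 315.0183868607225, 'cy': 198.74657946005047, 'dist_coeffs': array([-0.07295587,  0.        ,  0.        ,  0.        ,  0.        ]), 'pose': array([[-0.00410865, -0.99761068,  0.06896407,  0.53568684],
       [-0.9999753 ,  0.0044921 ,  0.00540603, -0.00415862],
       [-0.00570291, -0.06894016, -0.9976045 ,  1.01008224],
       [ 0.        ,  0.        ,  0.        ,  1.        ]])}
{'time_s': 0.1, 'q': array([-1.48580294e+00,  2.59254630e-01,  1.53597220e+00, -9.04926933e-06,
        1.34799857e+00, -2.02769904e-01]), 'joint_vel': array([ 0.00193698, -0.00336891, -0.00167277,  0.00269756, -0.00031094,
       -0.00058923]), 'tau': array([ 2.86393828e-03, -4.38209116e+01, -2.84642422e+01,  7.22780661e-02,
        3.62272561e-02, -5.16387206e-05]), 'position': array([ 0.156087  , -0.52687265,  0.21790976]), 'tool_rot': array([ 9.89666407e-01,  1.43386667e-01,  4.36425161e-05, -8.15214963e-04]), 'contact_force': array([-0.24071519, -0.0043874 , -0.29520848]), 'wrist_torque': array([-0.06684319, -0.05163659,  0.00622398]), 'grip_force': 0.0, 'gripper_width': 1.0017742867712653}
```

View pics/side0.png

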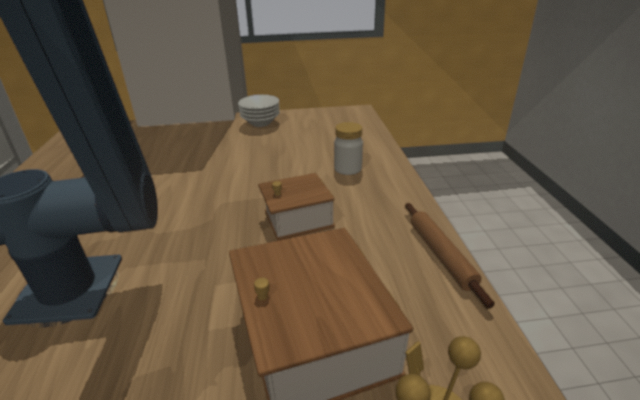

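View pics/top0.png

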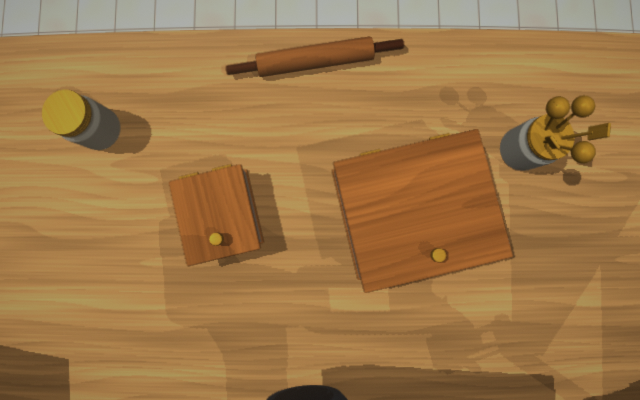

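The larger box is on the right (robot's view). Its knob is at top ≈(439,255) and side ≈(262,291), and the lid corners are visible in both pictures. I'll enlarge the knob next.

```bash
python3 - <<'E'
import cv2,numpy as np
a=cv2.imread("pics/side0.png")[250:370,220:420];b=cv2.imread("pics/top0.png")[230:290,350:450]
a=cv2.resize(a,None,fx=4,fy=4,interpolation=cv2.INTER_CUBIC)[:, :800]
b=cv2.resize(b,(800,480),interpolation=cv2.INTER_CUBIC)
cv2.imwrite("pics/sc.png",a);cv2.imwrite("pics/tc.png",b)
E
```

```text
(no output)
```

View pics/sc.png

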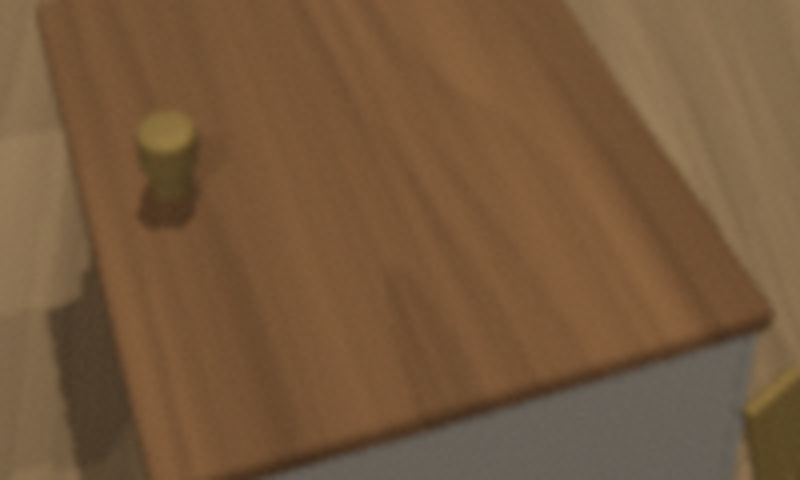

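View pics/tc.png

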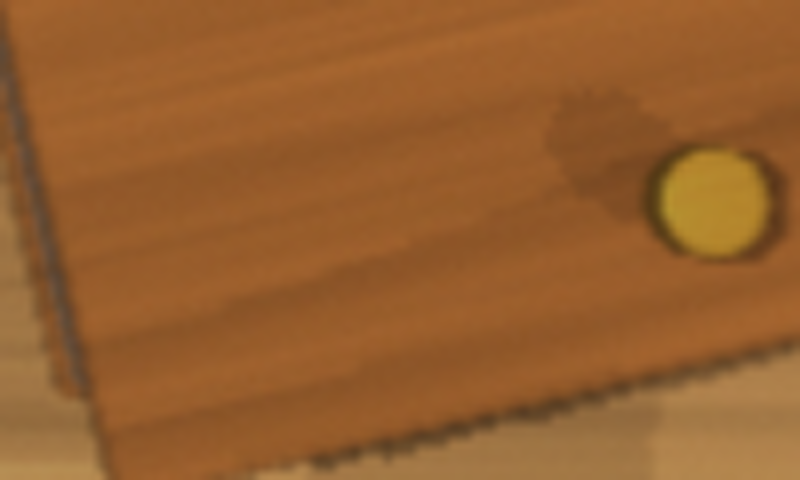

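The side crop shows the knob's top disc centred at crop (169,132), which is side pixel (262.1,282.9). In the top crop the disc is at (715,202), which is top pixel (439.3,255.2). Lid corners in the top picture are about (365,292), (513,258), (478,130) and (334,163).

```bash
cat > h.py <<'E'
import numpy as np,cv2
from cell import ctrl,cams
from scipy.spatial.transform import Rotation as R
def ray(n,uv):
    m=cams.camera_model(n);K=np.array([[m["fx"],0,m["cx"]],[0,m["fy"],m["cy"]],[0,0,1]])
    p=cv2.undistortPoints(np.array([[uv]],float),K,np.array(m["dist_coeffs"]))[0,0]
    return m["pose"][:3,3],m["pose"][:3,:3]@np.r_[p,1]
def atz(n,uv,z):
    o,d=ray(n,uv);return o+d*(z-o[2])/d[2]
def tri(a,b):
    (o1,d1),(o2,d2)=ray("side",a),ray("top",b)
    s=np.linalg.lstsq(np.c_[d1,-d2],o2-o1,rcond=None)[0]
    p,q=o1+s[0]*d1,o2+s[1]*d2;return (p+q)/2,p-q
E
python3 - <<'E'
from h import *
print(tri((262.1,282.9),(439.3,255.2)))
for z in(.176,.185): print(z,atz("side",(262.1,282.9),z),atz("top",(439.3,255.2),z))
c=[atz("top",u,.146) for u in((365,292),(513,258),(478,130),(334,163))]
print(np.round(c,4))
for i,j in((0,1),(3,2),(0,3),(1,2)):
    v=c[j]-c[i];print(np.linalg.norm(v),np.degrees(np.arctan2(v[1],v[0])))
s=ctrl.get_state();print(R.from_quat(s["tool_rot"]).as_matrix().round(4))
E
```

```text
(array([ 0.48913605, -0.22450487,  0.18158443]), array([-5.07540399e-04, -2.29288697e-05,  3.44588026e-05]))
0.176 [ 0.48824266 -0.21877648  0.176     ] [ 0.48907873 -0.22597394  0.176     ]
0.185 [ 0.48927032 -0.22799852  0.185     ] [ 0.48958165 -0.22358049  0.185     ]
[[ 0.4196 -0.0925  0.146 ]
 [ 0.4806 -0.376   0.146 ]
 [ 0.7273 -0.3153  0.146 ]
 [ 0.6636 -0.036   0.146 ]]
0.28998312478332394 -77.85130261925744
0.2865342627615673 -77.15503722897552
0.25049832677129014 13.053740348024427
0.2540575639389917 13.823831009828838
[[ 9.589e-01  2.838e-01 -1.000e-04]
 [ 2.838e-01 -9.589e-01  1.600e-03]
 [ 3.000e-04 -1.600e-03 -1.000e+00]]
```

The knob's top centre is at about (0.489,-0.2245), and the box is yawed about 13°. I'll fly over it at the current height, turning 3.4° so the fingers close along the hinge.

Emit:
arm_command([
  [[40, -20, 0, 0, 0, 1], [80, -39, 0, 0, 0, 2], [122, -59, 0, 0, 0, 3.4], [162, -78, 0, 0, 0, 3.4], [203, -98, 0, 0, 0, 3.4], [243, -117, 0, 0, 0, 3.4], [284, -137, 0, 0, 0, 3.4], [324, -156, 0, 0, 0, 3.4], [365, -176, 0, 0, 0, 3.4], [395, -190, 0, 0, 0, 3.4], [405, -195.5, 0, 0, 0, 3.4], [405, -195.5, 0, 0, 0, 3.4], [405, -195.5, 0, 0, 0, 3.4]],
], gripper=0, squeeze=20)

```text
time_s: 1.72
position: [0.4882, -0.2258, 0.2185]
tool_rot: [0.994, 0.114, -0.0, 0.0]
contact_force: [-0.4, -0.2, -0.7]
gripper_width: 0.999
grip_force: 0.0
```

```bash
python3 - <<'E'
from h import *
im=cams.read_camera("side")[:,:,::-1]
cv2.imwrite("pics/s1.png",cv2.resize(im[180:330,160:360],(800,600),interpolation=cv2.INTER_CUBIC))
s=ctrl.get_state();Rm=R.from_quat(s["tool_rot"]).as_matrix();print(s["time_s"],s["position"],s["contact_force"],Rm.round(3))
print((Rm.T@(np.array([.489,-.2245,.159])-s["position"])*1000).round(1))
E
```

```text
1.775 [ 0.48819909 -0.22586422  0.21860357] [ 0.06345499 -0.23594815  0.08259395] [[ 0.974  0.225 -0.   ]
 [ 0.225 -0.974 -0.   ]
 [-0.     0.    -1.   ]]
[ 1.1 -1.2 59.6]
```

View pics/s1.png

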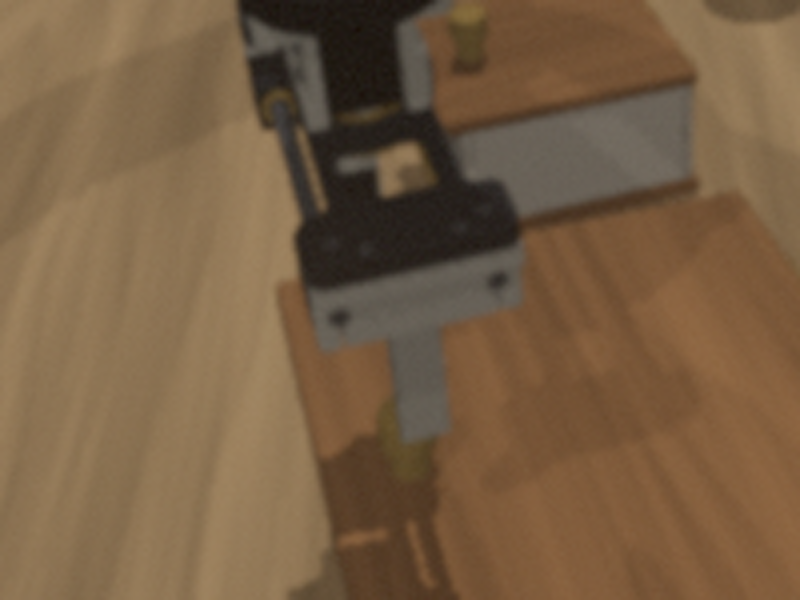

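The gripper is above the large knob at crop (405,440), with the nearer finger just in front of it. Next I descend and close lightly.

Emit:
arm_command([
  [[1, -1, 15, 0, 0, 0], [1, -1, 30, 0, 0, 0], [1, -1, 42, 0, 0, 0], [1, -1, 50, 0, 0, 0], [1, -1, 55, 0, 0, 0], [1, -1, 58, 0, 0, 0], [1, -1, 59, 0, 0, 0], [1, -1, 59, 0, 0, 0], [1, -1, 59, 0, 0, 0]],
])

```text
time_s: 2.9
position: [0.4899, -0.2239, 0.16]
tool_rot: [0.993, 0.114, 0.0, 0.0]
contact_force: [0.0, 0.1, -0.6]
gripper_width: 1.004
grip_force: 0.0
```

Emit:
arm_command([
  [[0, 0, 0, 0, 0, 0], [0, 0, 0, 0, 0, 0], [0, 0, 0, 0, 0, 0], [0, 0, 0, 0, 0, 0], [0, 0, 0, 0, 0, 0], [0, 0, 0, 0, 0, 0], [0, 0, 0, 0, 0, 0], [0, 0, 0, 0, 0, 0]],
], gripper=1, squeeze=25)

```text
time_s: 3.9
position: [0.4897, -0.2238, 0.1596]
tool_rot: [0.993, 0.114, 0.0, 0.0]
contact_force: [-0.2, -0.3, -0.0]
gripper_width: 0.272
grip_force: 25.0
```

The grip is on the 26 mm head. Now the short tug, 2.5 mm first.

Emit:
arm_command([
  [[0, 0, -0.5, 0, 0, 0], [0, 0, -1, 0, 0, 0], [0, 0, -1.5, 0, 0, 0], [0, 0, -2, 0, 0, 0], [0, 0, -2.5, 0, 0, 0], [0, 0, -2.5, 0, 0, 0], [0, 0, -2.5, 0, 0, 0]],
])

```text
time_s: 4.78
position: [0.4902, -0.2237, 0.1622]
tool_rot: [0.993, 0.114, 0.0, 0.0]
contact_force: [5.8, 0.3, -4.4]
gripper_width: 0.273
grip_force: 25.0
```

Emit:
arm_command([
  [[0.2, 0, -0.4, 0, 0, 0], [0.2, 0, -0.8, 0, 0, 0], [0.2, 0, -0.8, 0, 0, 0], [0.2, 0, -0.8, 0, 0, 0], [0.2, 0, -0.8, 0, 0, 0]],
])

```text
time_s: 5.4
position: [0.4904, -0.2237, 0.163]
tool_rot: [0.993, 0.114, 0.0, 0.0]
contact_force: [5.6, -0.0, -4.0]
gripper_width: 0.274
grip_force: 25.0
```

Force stayed near 4 N, so the lid gives and isn't caught. I'll lift it clearly off.

Emit:
arm_command([
  [[0.4, 0, -1, 0, 0, 0], [0.6, 0, -2, 0, 0, 0], [0.8, 0, -3, 0, 0, 0], [1.0, 0, -4, 0, 0, 0], [1.2, 0, -5, 0, 0, 0], [1.4, 0, -6, 0, 0, 0], [1.6, 0, -7, 0, 0, 0], [1.8, 0, -8, 0, 0, 0], [1.8, 0, -8, 0, 0, 0], [1.8, 0, -8, 0, 0, 0], [1.8, 0, -8, 0, 0, 0]],
])

```text
time_s: 6.78
position: [0.492, -0.2233, 0.1709]
tool_rot: [0.993, 0.114, 0.0, 0.0]
contact_force: [5.6, -0.1, -3.3]
gripper_width: 0.269
grip_force: 25.0
```

```bash
python3 - <<'E'
from h import *
im=cams.read_camera("side")[:,:,::-1]
cv2.imwrite("pics/s2.png",cv2.resize(im[220:400,200:440],(800,600),interpolation=cv2.INTER_CUBIC))
E
```

```text
(no output)
```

View pics/s2.png

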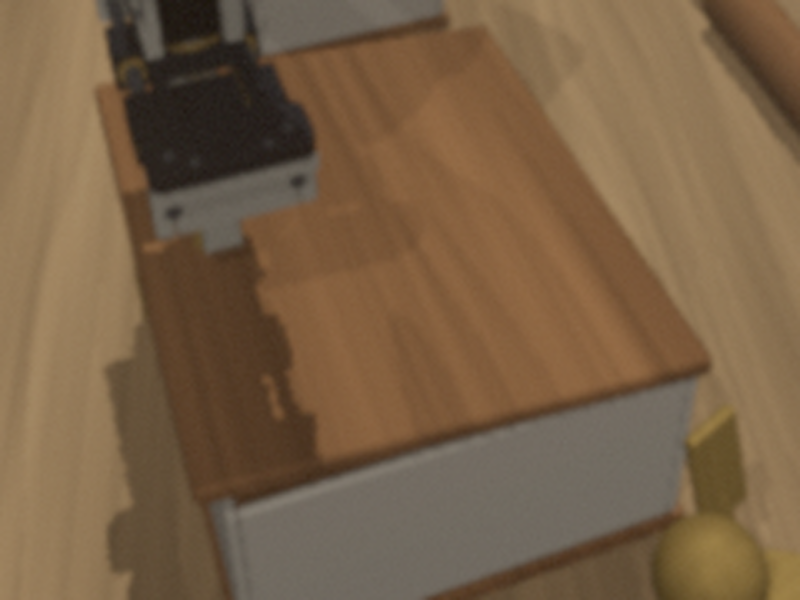

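The lid is raised: its left edge sits higher than before, and a gap shows at the front, crop (230,500). Now I lower it, with a firmer grip, to press it in.

Emit:
arm_command([
  [[-0.3, 0, 2, 0, 0, 0], [-0.7, 0, 4, 0, 0, 0], [-1.1, 0, 6, 0, 0, 0], [-1.5, 0, 8, 0, 0, 0], [-1.9, 0, 10, 0, 0, 0], [-2.2, 0, 11.5, 0, 0, 0], [-2.3, 0, 13, 0, 0, 0], [-2.5, 0, 14, 0, 0, 0], [-2.6, 0, 15, 0, 0, 0], [-2.6, 0, 15, 0, 0, 0], [-2.6, 0, 15, 0, 0, 0]],
], gripper=1, squeeze=45)

```text
time_s: 8.2
position: [0.4886, -0.2241, 0.1558]
tool_rot: [0.993, 0.114, -0.001, 0.0]
contact_force: [-1.1, -0.3, -0.1]
gripper_width: 0.27
grip_force: 45.0
```

Emit:
arm_command([
  [[-0.1, 0, 1, 0, 0, 0], [-0.2, 0, 2, 0, 0, 0], [-0.2, 0, 2, 0, 0, 0], [-0.2, 0, 2, 0, 0, 0]],
])

```text
time_s: 8.7
position: [0.4882, -0.2241, 0.1536]
tool_rot: [0.993, 0.114, -0.001, -0.0]
contact_force: [-3.8, -3.5, -1.3]
gripper_width: 0.272
grip_force: 45.0
```

Emit:
arm_command([
  [[0, 0, 1, 0, 0, 0], [0, 0, 2, 0, 0, 0], [0, 0, 2.5, 0, 0, 0], [0, 0, 2.5, 0, 0, 0], [0, 0, 2.5, 0, 0, 0]],
])

```text
time_s: 9.32
position: [0.488, -0.2242, 0.1516]
tool_rot: [0.993, 0.114, -0.001, 0.0]
contact_force: [-5.9, -2.3, 1.7]
gripper_width: 0.268
grip_force: 45.0
```

Emit:
arm_command([
  [[0, 0, 0.7, 0, 0, 0], [0, 0, 1.4, 0, 0, 0], [0, 0, 1.4, 0, 0, 0], [0, 0, 1.4, 0, 0, 0]],
])

```text
time_s: 9.82
position: [0.488, -0.2242, 0.1515]
tool_rot: [0.993, 0.114, -0.001, 0.0]
contact_force: [-8.8, -1.6, 10.4]
gripper_width: 0.266
grip_force: 45.0
```

Stiff now at 0.1515, the height expected when shut. I'll press somewhat harder, then do a small check tug.

Emit:
arm_command([
  [[0.5, 0, 0.8, 0, 0, 0], [1, 0, 1.6, 0, 0, 0], [1, 0, 2, 0, 0, 0], [1, 0, 2, 0, 0, 0], [1, 0, 2, 0, 0, 0]],
])

```text
time_s: 10.45
position: [0.4882, -0.2242, 0.1513]
tool_rot: [0.993, 0.114, -0.001, 0.001]
contact_force: [-15.3, 0.3, 23.2]
gripper_width: 0.268
grip_force: 45.0
```

Emit:
arm_command([
  [[0, 0, -1, 0, 0, 0], [0, 0, -2, 0, 0, 0], [0, 0, -3, 0, 0, 0], [0, 0, -4, 0, 0, 0], [0, 0, -5, 0, 0, 0], [0, 0, -5.5, 0, 0, 0], [0, 0, -5.5, 0, 0, 0], [0, 0, -5.5, 0, 0, 0]],
])

```text
time_s: 11.45
position: [0.4884, -0.2241, 0.1533]
tool_rot: [0.993, 0.114, -0.002, -0.0]
contact_force: [-7.0, -2.8, 0.7]
gripper_width: 0.268
grip_force: 45.0
```

Emit:
arm_command([
  [[-0.5, 0, -0.5, 0, 0, 0], [-1, 0, -1, 0, 0, 0], [-1, 0, -1, 0, 0, 0], [-1, 0, -1, 0, 0, 0]],
])

```text
time_s: 11.95
position: [0.4884, -0.2241, 0.1539]
tool_rot: [0.993, 0.114, -0.001, -0.0]
contact_force: [-2.9, -5.0, -6.1]
gripper_width: 0.269
grip_force: 45.0
```

Resistance climbs 7 N over the last mm, so the catch holds. I'll ease back down, release and retreat.

Emit:
arm_command([
  [[0, 0, 1, 0, 0, 0], [0, 0, 2, 0, 0, 0], [0, 0, 3, 0, 0, 0], [0, 0, 3.5, 0, 0, 0], [0, 0, 3.5, 0, 0, 0], [0, 0, 3.5, 0, 0, 0]],
])

```text
time_s: 12.7
position: [0.4881, -0.2242, 0.1515]
tool_rot: [0.993, 0.114, -0.001, 0.0]
contact_force: [-6.6, -3.9, 1.7]
gripper_width: 0.269
grip_force: 45.0
```

Emit:
arm_command([
  [[0, 0, 0, 0, 0, 0], [0, 0, 0, 0, 0, 0], [0, 0, 0, 0, 0, 0], [0, 0, 0, 0, 0, 0], [0, 0, 0, 0, 0, 0], [0, 0, 0, 0, 0, 0], [0, 0, 0, 0, 0, 0], [0, 0, 0, 0, 0, 0]],
], gripper=0)

```text
time_s: 13.7
position: [0.4889, -0.224, 0.151]
tool_rot: [0.993, 0.114, -0.0, -0.0]
contact_force: [0.5, -0.5, 0.4]
gripper_width: 0.996
grip_force: 0.0
```

Emit:
arm_command([
  [[0, 0, -5, 0, 0, 0], [0, 0, -15, 0, 0, 0], [0, 0, -30, 0, 0, 0], [0, 0, -50, 0, 0, 0], [0, 0, -75, 0, 0, 0], [0, 0, -100, 0, 0, 0], [-40, 0, -110, 0, 0, 0], [-80, 0, -110, 0, 0, 0], [-120, 0, -110, 0, 0, 0], [-120, 0, -110, 0, 0, 0], [-120, 0, -110, 0, 0, 0]],
])

```text
time_s: 15.08
position: [0.3727, -0.2514, 0.262]
tool_rot: [0.994, 0.114, 0.001, 0.001]
contact_force: [-0.1, -0.6, -0.5]
gripper_width: 1.0
grip_force: 0.0
```

```bash
python3 - <<'E'
from h import *
im=cams.read_camera("side")[:,:,::-1]
a=cv2.imread("pics/side0.png")[220:400,200:360];b=im[220:400,200:360]
cv2.imwrite("pics/s3.png",cv2.resize(np.hstack([a,b]),(800,450),interpolation=cv2.INTER_CUBIC))
s=ctrl.get_state();print(s["time_s"],s["position"],s["contact_force"])
E
```

```text
15.125 [ 0.37289715 -0.25123977  0.26176211] [-0.45067224 -0.72829403  0.6755959 ]
```

View pics/s3.png

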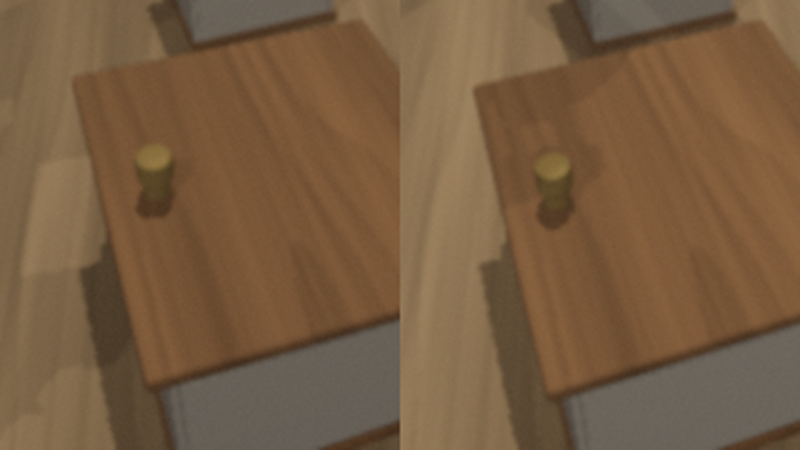

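Compared with the start (left), the lid's front edge and knob now sit about 8–11 crop pixels lower (knob (155,155) → (553,163)). The lid lies flat and the knob is free.

```bash
python3 -c "
from cell import ctrl
print(ctrl.close_job())"
```

```text
the job is handed in; nothing more can be done
None
```

The large box's lid was not caught: it lifted freely on the tug, so I pressed it until it caught, and a second short tug met the catch; it now lies flat with the knob let go, the smaller box was left alone, and the job is handed in (no verdict was returned).

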